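Put the rocking acrobat ornament back together after dusting

ROBOT

A 6-joint arm with a two-finger parallel gripper is mounted at the origin on the work surface. World frame = base frame: x ahead of the robot, y to its left, z up, the work surface at z = 0. Lengths are in mm, angles in rad, forces in N, time in s.
With the tool pointing down it reaches from about 400 to 825 mm from the base axis. Payload 7 kg.
Tool frame: the origin (TCP) lies at the very end of the fingers, on their centre line; the grasp point (between the pads) lies 19 mm behind it; z points along the fingers, y is the line along which they close (so a half turn about z gives the same grasp; the last joint's range is limited). The gripper opens to 85 mm and grips with 20 to 120 N. Pads are 22 mm wide; open, the fingers measure 114 mm over their backs; the gripper's body (76 mm by 85 mm) begins 54 mm behind the grasp point. The pads swing forward as they close: fully open they stand 13 mm farther back than shut.
Start: joints at [1.47, 0.359, 0.012, 0, -1.224, -0.288], TCP at [255.884, 624.595, 209.002] pointing down, gripper open.
Joint ranges: [-3.07, 3.07], [-1.43, 2.12], [-1.02, 1.25], [-3.03, 1.67], [-3.05, -0], [-3.03, 3.03]. Speed limits (rad/s): [2.39, 2.39, 3.01, 3.14, 3.14, 3.14].

INTERFACE

Orientations are given as a unit quaternion [x, y, z, w].
In Python, from bench import r gives the robot as it stands.
- The arm moves only by the shell command python3 -m pendant 'ROWS' [OPENING] [FORCE]. ROWS is JSON, a list of rows, each a list of 2 entries, a list of its own where there are three numbers: the shift along the tool's x, y, z in mm, then the turn about the tool's z in rad. A call has 1 to 10 rows; each row is the pose to reach, as a shift and turn from the pose commanded when the call began, along the tool's axes at that moment; what a row does not reach only later rows make up. A row lasts 1/8 s, in which the tool goes at most 62.5 mm and 10.7 degrees, less where a joint would pass 70% of its speed; a pose out of reach is approached as far as the arm can. A call with a gripper value outside its range is refused whole. OPENING is the finger opening in mm, from 0 to 85.4, set as the call begins (- or left out, the last holds). The fingers move at their own pace and stop on an object; FORCE is the grip in N (left out, the last holds). Time passes only in rows, so rows that repeat a pose let the fingers close. It gives the time, the measured TCP pose, the force, the opening and the grip force at its end, in the units of the state.
- r.state(): the state, without advancing time (a new reading comes with each control period).
- r.camera(name): name is "scene" or "top" or "wrist"; returns (picture, depth): 384x512x3 uint8, red, green, blue; 384x512 float32, mm along the optical axis (not along the pixel's ray), 0 where there is no reading.
- r.calibration(name): a dict with "K" (3x3 intrinsics, pixels), "view" (4x4, takes a point from world to camera coordinates). Camera axes: x right, y up, looking along -z (the intrinsics and any distortion apply to the point x, -y, -z); pixel columns grow to the right and rows downward; lengths in mm; the calibration is good to about 2 mm. A picture is of the moment at which its call begins: read the wrist's pose just before it. calibration takes no time and is no camera call; for the wrist camera it gives the pose at the moment of the call.
- r.sign_off(): hands the job in; it is judged then, once.
The state is a dict: "time": time; "q": joint angles; "dq": joint speeds; "tau": joint torques, N m; "eef_pos": TCP position; "tool_rot": TCP orientation; "force": force on the tool from outside, world axes, zero at the start; "torque": the same for the moment, N m; "grip_width": finger opening in mm; "grasp_force": force on a finger pad.
Only numpy, scipy, OpenCV 4.12 (cv2) and the standard library are available. Lean on these libraries where they do the work, as an engineer would, in place of code of your own. Each camera call takes 0.05 s, during which the arm holds its last target. There are 200 camera calls.

TASK

Rebuild the acrobat ornament on the dark rectangular wooden plinth, from the bottom up and in this order: the bamboo coaster on the plinth, the black battery case on the coaster, the two-cheeked metal stand on the case, each flat, centred on the one below and lined up with it lengthwise (long side along long side). Last, hang the chrome acrobat upright by its crossbar in the open slots of the stand, so that both ends of the bar rest on the slot bottoms. Leave the remote and the vase where they are, and leave everything released and still.

Things in the scene. Friction and masses are not known exactly. Their poses are not given: they have to be found in the camera images.
- plinth: Target. Fixed dark-brown wooden slab, 130 (its x) x 90 (its y) x 8 mm high, lying on the TV unit. Origin: centre of its underside; z up.
- mat: Not used. Fixed round cork mat, 110 mm across, 4 mm high. Origin: centre of its underside.
- coaster: Goes on the plinth, first. Loose oblong bamboo coaster, 104 (its x) x 58 (its y) x 14 mm thick, 70 g, lying flat. Origin: centre of its underside; z up. Grip it across its 58 mm side.
- case: Goes on the coaster, second. Loose black plastic battery case, a closed box 90 (its x) x 56 (its y) x 22 mm high, 160 g, flat top (its marks are flush). Origin: centre of its underside; z up. Grip it across its 56 mm side.
- stand: Third. Loose upright dark steel stand, 300 g. Base 66 (x) x 54 (y) x 8 mm; two cheeks 38 wide (x), outer faces y = +-27 (grip across these, 54 mm), inner y = +-19, tops 95 mm up. Each has an open slot at x = 0, 10 mm wide, mouth flaring to 24 at the top, V bottom; an 8 mm bar bottomed out lies along y with its axis 80 mm above the underside. Origin: centre of underside; z up.
- acrobat: Last. Loose upright chrome figurine, 220 g. Origin: middle of crossbar axis, 62 mm above its foot's underside; z up, y along bar. Bar 8 mm thick, 76 long. Torso 16 (x) x 18 (y), to z = +48, then 18 mm round head to +65. Foot 44 (x) x 22 (y) x 14; hung, it clears the stand's base by 10. Grip torso at z = +18 to +48 (cheek tops end 15 above seated bar axis). Heavy foot: hangs upright.
- remote: Bystander, not to be moved. Loose red plastic remote, 150 (its x) x 42 x 18 mm high. Origin: centre of its underside.
- vase: Bystander, not to be moved. Loose stoneware bud vase, up to 62 mm across, 100 mm high. Origin: centre of its underside.
Not all that is in view belongs to the job. Of the things like the case, leave any that is pink; of the rest the smaller one is meant.

How it is judged:
By the outcome, as a careful person would: the job done as asked, in the order asked, and still so for the second after the job is handed in, with the robot touching nothing.
It also fails if it takes over 125 s, if anything falls off the work surface, if the arm or the gripper's body presses on something with over 40 N, if the wrist force passes 120 N, or if a joint passes its speed limit or range.

## Working session

There is one attempt and no reset: what is moved stays moved. The work goes in short steps, Python scripts to look and compute and a shell command to move; the robot and the scene stay as the last step left them, time stands still between calls to the robot, and variables do not carry over. Pictures are saved under pics/ and viewed, at most 14 in all, crops included, and the job is handed in when it is done.

```bash
mkdir -p pics; ls
python3 - <<'E'
from bench import r
import cv2,numpy as np
for n in("scene","top"):
    im,d=r.camera(n); cv2.imwrite(f"pics/{n}0.png",im[:,:,::-1]); np.savez(f"{n}0.npz",im=im,d=d,**r.calibration(n))
    print(n,r.calibration(n))
print(r.state())
E
```

```text
pics
scene {'K': array([[397.66234765,   0.        , 250.69612628],
       [  0.        , 397.66234765, 194.18431784],
       [  0.        ,   0.        ,   1.        ]]), 'view': array([[ 5.63315442e-01,  8.26219849e-01, -6.03939167e-03,
        -1.95076773e+02],
       [-5.46993708e-01,  3.78397864e-01,  7.46734853e-01,
         2.28173138e+02],
       [ 6.19252450e-01, -4.17343764e-01,  6.65094419e-01,
        -1.63427229e+03],
       [ 0.00000000e+00,  0.00000000e+00,  0.00000000e+00,
         1.00000000e+00]])}
top {'K': array([[363.38201215,   0.        , 251.5952944 ],
       [  0.        , 363.38201215, 192.46949566],
       [  0.        ,   0.        ,   1.        ]]), 'view': array([[ 1.06671606e-02, -9.99932733e-01, -4.55421650e-03,
        -4.44790906e+01],
       [ 9.86010826e-01,  9.76079246e-03,  1.66395246e-01,
        -4.96347692e+02],
       [-1.66339600e-01, -6.26547159e-03,  9.86048620e-01,
        -1.10648328e+03],
       [ 0.00000000e+00,  0.00000000e+00,  0.00000000e+00,
         1.00000000e+00]])}
{'time': 0.1, 'q': array([ 1.47010965e+00,  3.59312218e-01,  1.11528480e-02, -2.89693652e-04,
       -1.22409943e+00, -2.88085170e-01]), 'dq': array([ 0.0014366 , -0.00335344,  0.00314076,  0.00113045,  0.0009971 ,
        0.00014378]), 'tau': array([-1.22821752e-03, -5.84763694e+01,  2.94109368e+01,  6.95441410e+00,
       -3.13518147e-03,  7.77796089e-06]), 'eef_pos': array([255.72832578, 624.18473651, 208.16379192]), 'tool_rot': array([ 9.81156673e-01, -1.93212394e-01, -6.71787259e-05,  7.40773526e-04]), 'force': array([-0.36969633, -1.36792829, -0.80854167]), 'torque': array([0.01344828, 0.03784379, 0.0221188 ]), 'grasp_force': 0.0, 'grip_width': 85.24141904940946}
```

View pics/scene0.png

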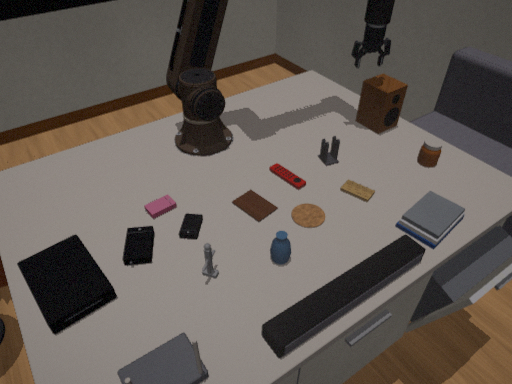

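View pics/top0.png

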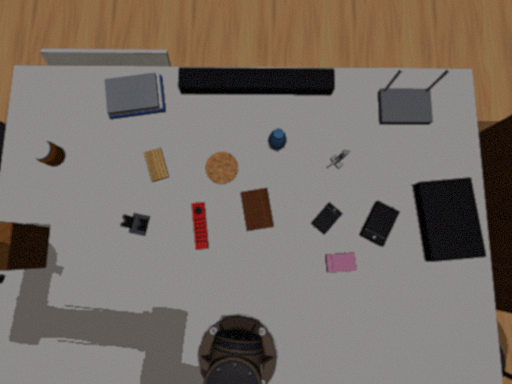

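Scene/top: plinth at top-px (257,209), coaster (156,164), stand (137,224), acrobat (338,158), remote (200,226), vase (278,138), mat (221,168). 
Case candidates: pink (341,262), small black (327,218), large black (380,223). Pink is excluded, and the smaller of the rest is (327,218). I'll confirm that with a crop and sizes.

```bash
cat > h.py <<'E'
import cv2,numpy as np
from scipy.spatial.transform import Rotation as R
def cast(px,z,K,view):
    """pixels (N,2) -> world points on plane z"""
    px=np.atleast_2d(px).astype(float)
    d=np.c_[(px[:,0]-K[0,2])/K[0,0],-(px[:,1]-K[1,2])/K[1,1],-np.ones(len(px))]@view[:3,:3]
    o=-view[:3,:3].T@view[:3,3]
    return o+d*((z-o[2])/d[:,2])[:,None]
def rect(mask,z,K,view):
    """largest contour -> centre, long, short, angle of long side (deg, world)"""
    c=max(cv2.findContours(mask.astype(np.uint8),cv2.RETR_EXTERNAL,cv2.CHAIN_APPROX_NONE)[0],key=cv2.contourArea)[:,0]
    w=cast(c,z,K,view)[:,:2].astype(np.float32)
    b=cv2.boxPoints(cv2.minAreaRect(w)); e1,e2=b[1]-b[0],b[2]-b[1]
    if np.linalg.norm(e1)<np.linalg.norm(e2): e1,e2=e2,e1
    return b.mean(0).round(1),np.linalg.norm(e1).round(1),np.linalg.norm(e2).round(1),(np.degrees(np.arctan2(e1[1],e1[0]))%180).round(1)
E
python3 - <<'E'
from h import *
f=np.load("top0.npz");im,d,K,V=f["im"],f["d"],f["K"],f["view"]
hsv=cv2.cvtColor(im,cv2.COLOR_RGB2HSV)
for n,(u,v),h,z in[("plinth",(257,209),28,8),("coaster",(156,164),22,14),("case",(327,218),20,22),("bigcase",(380,223),27,22),("pink",(341,262),18,22),("stand",(137,224),24,8),("acro",(338,158),20,62),("remote",(200,226),30,18),("vase",(278,138),20,50),("mat",(221,168),22,4)]:
    m=np.zeros(im.shape[:2],bool); s=np.s_[v-h:v+h,u-h:u+h]
    bg=np.median(np.r_[im[v-h,u-h:u+h],im[v+h,u-h:u+h]],0)
    m[s]=np.abs(im[s].astype(int)-bg).sum(2)>70
    p=cast([[u,v]],0,K,V)[0]
    print(n,rect(m,z,K,V),im[v,u],d[v,u])
c=im[180:285,290:410];cv2.imwrite("pics/cases.png",cv2.resize(c,None,fx=5,fy=5,interpolation=cv2.INTER_CUBIC)[:,:,::-1])
E
```

```text
plinth (array([449.1, -55.7], dtype=float32), np.float32(132.0), np.float32(91.9), np.float32(10.2)) [66 35 20] 1177.2201
coaster (array([591.5, 275.6], dtype=float32), np.float32(107.3), np.float32(61.4), np.float32(17.6)) [136 107  66] 1190.9968
case (array([ 419.8, -276. ], dtype=float32), np.float32(97.4), np.float32(59.5), np.float32(139.2)) [25 23 25] 1152.5985
bigcase (array([ 407.7, -443.2], dtype=float32), np.float32(134.9), np.float32(87.8), np.float32(152.5)) [18 15 23] 1140.8759
pink (array([ 280.1, -284.1], dtype=float32), np.float32(57.4), np.float32(28.5), np.float32(6.0)) [140  89 115] 1127.0227
stand (array([399.3, 336.8], dtype=float32), np.float32(90.0), np.float32(67.3), np.float32(79.5)) [44 46 49] 1169.535
acro (array([ 603.5, -307.8], dtype=float32), np.float32(81.9), np.float32(41.7), np.float32(150.8)) [67 67 69] 1131.2113
remote (array([393.7, 125.2], dtype=float32), np.float32(151.5), np.float32(45.2), np.float32(7.0)) [129  16  11] 1155.13
vase (array([ 667.5, -119.1], dtype=float32), np.float32(69.9), np.float32(65.1), np.float32(134.3)) [36 56 74] 1120.2258
mat (array([586.1,  62.9], dtype=float32), np.float32(106.1), np.float32(105.1), np.float32(90.6)) [136  97  58] 1198.05
```

View pics/cases.png

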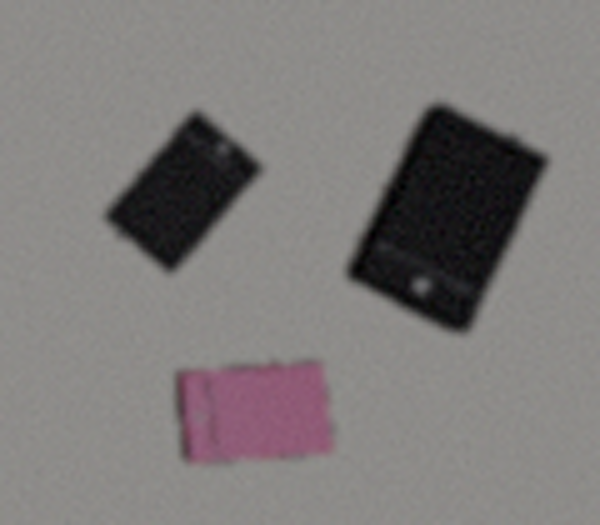

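The crop confirms it: the small black box (crop (185,190), top px (327,218)) measures about 97x59 mm against the 90x56 expected, while the other black one is 135x88. Next I'll approach the coaster.

```bash
cat >> h.py <<'E'
def goto(s,x,y,z,deg):
    """tool shift and turn from state s to world TCP (x,y,z), tool x along deg (mod 180)"""
    M=R.from_quat(s["tool_rot"]).as_matrix()
    yaw=np.degrees(np.arctan2(M[1,0],M[0,0])); t=(deg-yaw+90)%180-90
    sh=M.T@(np.array([x,y,z])-s["eef_pos"])
    print("shift",sh.round(1),"turn",round(-np.radians(t),3),"alt",round(-np.radians(t-180*np.sign(t)),3),"q6",s["q"][5].round(2),"rows",max(np.linalg.norm(sh)/62.5,abs(t)/10.7).round(1),"tilt",M[2].round(3))
E
python3 - <<'E'
from h import *
from bench import r
goto(r.state(),591,275,200,17.6)
E
```

```text
shift [442.6 196.    8.5] turn -0.696 alt 2.446 q6 -0.29 rows 7.7 tilt [ 0.     0.001 -1.   ]
```

```bash
python3 -m pendant '[[[443,196,8],-0.696],[[443,196,8],-0.696],[[443,196,8],-0.696],[[443,196,8],-0.696],[[443,196,8],-0.696],[[443,196,8],-0.696],[[443,196,8],-0.696],[[443,196,8],-0.696],[[443,196,8],-0.696],[[443,196,8],-0.696]]' 85
cat >> h.py <<'E'
def snap(r,name,cam="wrist"):
    K=r.calibration(cam); im,d=r.camera(cam); cv2.imwrite(f"pics/{name}.png",im[:,:,::-1]); np.savez(name+".npz",im=im,d=d,**K)
    return im,d,K["K"],K["view"]
E
python3 - <<'E'
from h import *
from bench import r
im,d,K,V=snap(r,"w1")
s=r.state();print(s["q"],K,-V[:3,:3].T@V[:3,3],V[:3,:3]); goto(s,591,275,200,17.6)
E
```

```text
time: 1.35
eef_pos: [591.3, 275.0, 200.5]
tool_rot: [0.988, 0.153, -0.0, 0.0]
force: [1.0, 0.4, -0.3]
grip_width: 84.9
grasp_force: 0.0
[ 7.34627413e-01  3.26846964e-01 -5.37364656e-02 -2.39069576e-04
 -1.19072043e+00  1.14364046e+00] [[287.53496741   0.         255.94560985]
 [  0.         287.53496741 195.08486129]
 [  0.           0.           1.        ]] [657.64579552 295.65271064 365.55367485] [[ 3.01382968e-01 -9.53502918e-01  7.01843661e-04]
 [ 9.15821446e-01  2.89267579e-01 -2.78559414e-01]
 [ 2.65404194e-01  8.45958264e-02  9.60418742e-01]]
shift [-0.3  0.5  0.7] turn 0.0 alt -3.141 q6 1.14 rows 0.0 tilt [-0.001  0.    -1.   ]
```

View pics/w1.png

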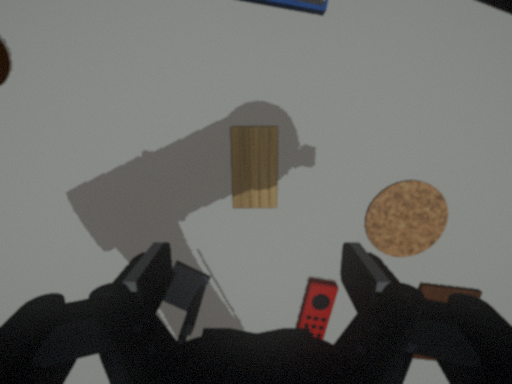

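The coaster is at (255,167), lined up with the tool, between the fingers' line. I'll measure it here.

Run:
```python
from h import *
from bench import r
f=np.load("w1.npz");im,K,V=f["im"],f["K"],f["view"]
h=cv2.cvtColor(im,cv2.COLOR_RGB2HSV)
m=np.zeros(im.shape[:2],bool);m[105:235,215:300]=(h[...,1]>70)[105:235,215:300]
c,l,w,a=rect(m,14,K,V);print(c,l,w,a,f["d"][167,255])
goto(r.state(),*c,2,a)
```

```text
[592.9 277.5] 101.7 56.2 17.7 354.9668
shift [  2.4  -1.3 198.7] turn -0.002 alt 3.14 q6 1.14 rows 3.2 tilt [-0.001  0.    -1.   ]
```

```bash
python3 -m pendant '[[[2,-1,60],0],[[2,-1,120],0],[[2,-1,160],0],[[2,-1,185],0],[[2,-1,198],0],[[2,-1,198],0],[[2,-1,198],0]]' 85
python3 -m pendant '[[[0,0,0],0],[[0,0,0],0],[[0,0,0],0],[[0,0,0],0],[[0,0,0],0],[[0,0,0],0],[[0,0,0],0],[[0,0,0],0]]' 0 50
```

```text
time: 2.28
eef_pos: [593.7, 277.8, 4.4]
tool_rot: [0.988, 0.153, 0.001, -0.0]
force: [0.0, -0.0, -0.3]
grip_width: 85.1
grasp_force: 0.0
time: 3.28
eef_pos: [593.1, 276.9, 3.0]
tool_rot: [0.988, 0.153, -0.0, 0.0]
force: [-0.4, 1.0, 0.1]
grip_width: -0.3
grasp_force: 0.0
```

Run:
```python
from h import *
from bench import r
snap(r,"w2")
```

```text
(no output)
```

View pics/w2.png

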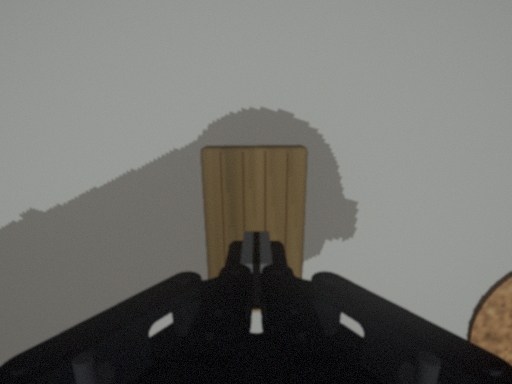

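The fingers closed above the coaster, with tips at about (257,250) and the coaster still in place below them. I'll check the heights by depth.

Run:
```python
from h import *
from bench import r
def pt(f,u,v):
    K,V,d=f["K"],f["view"],np.median(f["d"][v-1:v+2,u-1:u+2])
    p=np.array([(u-K[0,2])/K[0,0]*d,-(v-K[1,2])/K[1,1]*d,-d]); return (V[:3,:3].T@(p-V[:3,3])).round(1)
for n,P in(("w1",[(255,167),(255,145),(255,190),(330,200),(330,100),(200,110),(400,200)]),("w2",[(255,170),(230,210),(290,210),(100,100),(400,100),(350,240),(250,245),(262,245),(256,255)]),("top0",[(156,164),(180,164),(257,209),(300,209),(327,218)])):
    f=np.load(n+".npz"); print(n,[(p,pt(f,*p).tolist()) for p in P])
s=r.state();print(s["eef_pos"],s["force"],s["tau"])
```

```text
w1 [((255, 167), [594.7, 276.7, 14.4]), ((255, 145), [620.4, 284.8, 14.4]), ((255, 190), [566.6, 267.9, 14.4]), ((330, 200), [579.9, 167.5, 0.3]), ((330, 100), [697.6, 214.3, 0.3]), ((200, 110), [639.1, 360.9, 0.8]), ((400, 200), [608.5, 81.1, 4.3])]
w2 [((255, 170), [630.2, 288.8, 14.2]), ((230, 210), [604.0, 295.3, 14.0]), ((290, 210), [614.3, 263.0, 14.2]), ((100, 100), [639.2, 381.8, 0.2]), ((400, 100), [689.5, 223.1, 0.1]), ((350, 240), [602.8, 216.8, 0.5]), ((250, 245), [601.7, 282.1, 45.9]), ((262, 245), [603.1, 276.7, 45.3]), ((256, 255), [602.3, 279.4, 55.2])]
top0 [((156, 164), [593.2, 275.8, 13.6]), ((180, 164), [597.1, 199.6, 0.8]), ((257, 209), [448.8, -57.2, 5.2]), ((300, 209), [451.2, -197.2, -2.4]), ((327, 218), [420.3, -279.3, 22.4])]
[593.1365037  276.85069164   2.99704397] [-0.5165065   0.46573843 -0.3387892 ] [-2.73869409e-03 -6.26798630e+01  2.22877049e+01  5.26883259e+00
 -1.00131874e-03 -1.91474476e-05]
```

Run:
```python
from h import *
f=np.load("w2.npz");K,V=f["K"],f["view"]
for u in(250,264):
  for v in range(226,262,3):
    d=f["d"][v,u];p=np.array([(u-K[0,2])/K[0,0]*d,-(v-K[1,2])/K[1,1]*d,-d]);print(u,v,f["im"][v,u],(V[:3,:3].T@(p-V[:3,3])).round(1))
f=np.load("w1.npz");K,V=f["K"],f["view"]
for u in(160,165,350,355):
  for v in range(238,262,4):
    d=f["d"][v,u];p=np.array([(u-K[0,2])/K[0,0]*d,-(v-K[1,2])/K[1,1]*d,-d]);print(u,v,f["im"][v,u],(V[:3,:3].T@(p-V[:3,3])).round(1))
```

```text
250 226 [97 82 55] [598.  281.6  13.8]
250 229 [98 82 58] [596.4 281.1  14.3]
250 232 [60 58 53] [601.2 282.3  29.8]
250 235 [54 52 50] [601.4 282.3  34.1]
250 238 [58 56 56] [601.9 282.3  38.7]
250 241 [51 54 51] [602.1 282.3  42.6]
250 244 [52 51 49] [601.3 282.   44. ]
250 247 [52 51 51] [601.4 282.   47.3]
250 250 [54 56 56] [601.5 282.   50.6]
250 253 [52 49 52] [601.8 282.   54. ]
250 256 [46 47 48] [601.7 281.9  56.6]
250 259 [51 54 54] [601.9 281.9  59.5]
264 226 [85 70 45] [600.7 274.   14.5]
264 229 [89 70 44] [599.3 273.6  15.5]
264 232 [59 55 51] [603.8 275.5  30.9]
264 235 [55 53 52] [603.6 275.5  34.2]
264 238 [56 54 54] [603.4 275.6  37.4]
264 241 [55 56 53] [603.2 275.6  40.6]
264 244 [58 59 56] [603.5 275.8  44.6]
264 247 [54 52 52] [603.2 275.8  47. ]
264 250 [56 54 54] [603.2 275.9  50.1]
264 253 [54 54 53] [603.4 276.   53.5]
264 256 [58 57 57] [603.2 276.   55.7]
264 259 [51 51 53] [603.3 276.2  58.8]
160 238 [95 94 88] [4.578e+02 3.713e+02 2.000e-01]
160 242 [74 73 69] [4.519e+02 3.700e+02 2.000e-01]
160 246 [38 42 42] [587.5 319.9 244.6]
160 250 [30 32 27] [587.1 318.9 247.1]
160 254 [20 18 20] [586.9 317.9 250.1]
160 258 [27 30 27] [584.8 317.6 249.8]
165 238 [95 95 90] [459.1 365.   -1.3]
165 242 [66 63 60] [ 4.537e+02  3.635e+02 -2.000e-01]
165 246 [30 28 28] [586.9 318.1 242.3]
165 250 [28 29 29] [585.6 317.4 243.6]
165 254 [26 28 25] [583.  317.1 242.6]
165 258 [30 26 26] [581.8 316.4 243.9]
350 238 [135 137 136] [537.3 121.4   1.4]
350 242 [100 102  97] [531.6 118.8   0.9]
350 246 [45 43 41] [613.9 236.1 244.5]
350 250 [37 37 35] [613.2 236.8 247.5]
350 254 [37 35 34] [611.2 235.9 247.2]
350 258 [37 36 35] [609.9 235.9 248.6]
355 238 [134 137 132] [ 5.389e+02  1.140e+02 -1.000e-01]
355 242 [100 101  98] [5.335e+02 1.119e+02 4.000e-01]
355 246 [56 56 54] [614.2 233.4 243.5]
355 250 [51 50 47] [613.9 234.7 247.6]
355 254 [39 36 33] [613.8 236.3 252.1]
355 258 [35 30 32] [613.4 237.5 255.7]
```

The images show the closed fingertips really at z≈30 while the reported TCP is 3. So the tips are about 27 mm behind the reported TCP, and about 40 mm when open. I'll open and go lower while watching the force.

```bash
python3 -m pendant '[[[0,0,0],0],[[0,0,0],0],[[0,0,0],0],[[0,0,0],0],[[0,0,0],0],[[0,0,8],0],[[0,0,16],0],[[0,0,22],0],[[0,0,22],0],[[0,0,22],0]]' 85
python3 -m pendant '[[[0,0,1],0],[[0,0,2],0],[[0,0,3],0],[[0,0,3],0],[[0,0,3],0],[[0,0,3],0],[[0,0,3],0],[[0,0,3],0]]' 0 50
```

```text
time: 4.58
eef_pos: [593.2, 276.9, -19.0]
tool_rot: [0.988, 0.153, 0.0, 0.0]
force: [-1.4, -0.2, 1.0]
grip_width: 84.9
grasp_force: 0.0
time: 5.58
eef_pos: [593.4, 277.0, -20.1]
tool_rot: [0.988, 0.153, 0.001, -0.0]
force: [-5.3, -1.3, 13.7]
grip_width: 56.4
grasp_force: 51.7
```

```bash
python3 -m pendant '[[[0,0,-40],0],[[0,0,-100],0],[[0,0,-150],0],[[0,0,-180],0],[[0,0,-180],0]]'
python3 - <<'E'
from h import *
from bench import r
goto(r.state(),449,-56,150,10.2)
E
```

```text
time: 6.2
eef_pos: [594.4, 277.8, 161.4]
tool_rot: [0.988, 0.153, 0.003, -0.001]
force: [-0.4, -0.0, -1.2]
grip_width: 56.1
grasp_force: 54.9
shift [-239.7  274.2    9.6] turn 0.129 alt -3.012 q6 1.14 rows 5.8 tilt [ 0.005 -0.002 -1.   ]
```

```bash
python3 -m pendant '[[[-240,134,-40],0.129],[[-240,134,-40],0.129],[[-240,134,-40],0.129],[[-240,134,-40],0.129],[[-240,134,-40],0.129],[[-240,134,-40],0.129],[[-240,134,-40],0.129],[[-240,134,-40],0.129]]'
python3 - <<'E'
from h import *
from bench import r
im,d,K,V=snap(r,"w3"); s=r.state(); print(s["eef_pos"])
h=cv2.cvtColor(im,cv2.COLOR_RGB2HSV)
m=((h[...,1]>100)&(h[...,2]<100)&(h[...,0]<20)).astype(np.uint8); m=cv2.morphologyEx(m,cv2.MORPH_CLOSE,np.ones((5,5)))
c,l,w,a=rect(m,8,K,V);print(c,l,w,a)
cv2.imwrite("pics/w3m.png",np.hstack([im[:,:,::-1][::2,::2],cv2.cvtColor(m*255,cv2.COLOR_GRAY2BGR)[::2,::2]]))
goto(s,*c,150,a)
E
```

```text
time: 7.2
eef_pos: [405.2, 77.0, 197.4]
tool_rot: [0.996, 0.089, -0.001, 0.0]
force: [-0.1, -0.1, -0.8]
grip_width: 56.4
grasp_force: 54.9
[405.1307068   76.94984841 197.39697734]
[269.1  71.2] 395.0 145.7 20.8
shift [-134.8  -18.5   47.6] turn -0.185 alt 2.957 q6 1.08 rows 2.3 tilt [-0.001  0.001 -1.   ]
```

View pics/w3m.png

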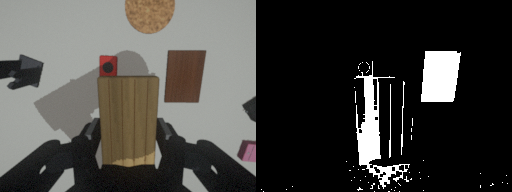

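Run:
```python
from h import *
from bench import r
f=np.load("w3.npz");im,K,V=f["im"],f["K"],f["view"]
h=cv2.cvtColor(im,cv2.COLOR_RGB2HSV)
m=((h[...,1]>100)&(h[...,2]<100)&(h[...,0]<20)); m[:,:325]=0; m[215:]=0
c,l,w,a=rect(m,8,K,V);print(c,l,w,a)
s=r.state()
M=R.from_quat(s["tool_rot"]).as_matrix()
e=s["eef_pos"]
# front edge of held coaster, in tool axes
for u in(215,255,300):
    col=im[120:200,u].astype(int); rr=[v for v in range(120,200) if f["d"][v,u]<200 and f["d"][v,u]>0]
    v=rr[0]; print(u,v,f["d"][v+6,u],(M.T@(cast([[u,v]],e[2]+34,K,V)[0]-e)).round(1))
goto(s,*c,150,a)
goto(s,*c,-11,a)
```

```text
[448.2 -55.7] 123.1 86.5 10.2
215 151 132.1964 [ 52.3 -18.1 -34.1]
255 151 133.30228 [ 52.3   0.1 -34.1]
300 151 131.14708 [ 52.3  20.5 -34.1]
shift [ 18.9 138.2  47.5] turn 0.0 alt -3.141 q6 1.08 rows 2.4 tilt [-0.001  0.001 -1.   ]
shift [ 19.1 138.1 208.5] turn 0.0 alt -3.141 q6 1.08 rows 4.0 tilt [-0.001  0.001 -1.   ]
```

```bash
python3 -m pendant '[[[19.5,138,30],0],[[19.5,138,60],0],[[19.5,138,90],0],[[19.5,138,140],0],[[19.5,138,180],0],[[19.5,138,198],0],[[19.5,138,205],0],[[19.5,138,207],0],[[19.5,138,207],0],[[19.5,138,207],0]]'
python3 - <<'E'
from h import *
from bench import r
goto(r.state(),448.6,-55.7,-11,10.2)
E
```

```text
time: 8.5
eef_pos: [449.2, -55.6, -8.3]
tool_rot: [0.996, 0.089, 0.001, -0.0]
force: [1.2, -0.5, -1.0]
grip_width: 56.4
grasp_force: 54.9
shift [-0.6  0.   2.7] turn 0.0 alt -3.141 q6 1.43 rows 0.0 tilt [ 0.002 -0.    -1.   ]
```

```bash
python3 -m pendant '[[[-0.5,0,1.5],0],[[-0.5,0,3],0],[[-0.5,0,4],0],[[-0.5,0,4],0]]'
python3 -m pendant '[[[0,0,0],0],[[0,0,0],0],[[0,0,0],0],[[0,0,0],0],[[0,0,-60],0],[[0,0,-120],0],[[0,0,-180],0],[[0,0,-220],0],[[0,0,-220],0]]' 85
python3 - <<'E'
from h import *
from bench import r
f=np.load("top0.npz")
snap(r,"w4"); im,d,K,V=snap(r,"w4"); s=r.state(); print(s["eef_pos"])
h=cv2.cvtColor(im,cv2.COLOR_RGB2HSV)
m=(h[...,1]>70)&(h[...,2]>90); m[:90]=0;m[260:]=0;m[:,:180]=0;m[:,340:]=0
print(rect(m,22,K,V))
goto(s,419.8,-276,200,139.2)
E
```

```text
time: 9.0
eef_pos: [448.1, -55.9, -12.1]
tool_rot: [0.996, 0.089, 0.0, 0.0]
force: [-4.7, 2.3, 15.0]
grip_width: 56.5
grasp_force: 56.6
time: 10.12
eef_pos: [449.9, -55.6, 210.3]
tool_rot: [0.996, 0.089, 0.003, -0.0]
force: [-0.6, 0.5, -1.3]
grip_width: 84.9
grasp_force: 0.0
[447.76451844 -55.81704106 206.80532658]
(array([447. , -57.2], dtype=float32), np.float32(102.2), np.float32(58.0), np.float32(10.2))
shift [-66.5 211.8   6.7] turn 0.89 alt -2.252 q6 1.43 rows 4.8 tilt [ 0. -0. -1.]
```

View pics/w4.png

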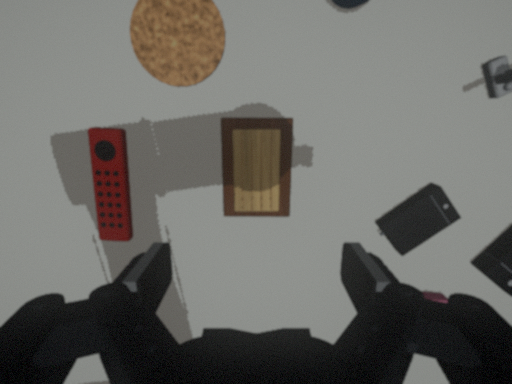

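The coaster at (256,170) sits centred and parallel on the plinth at (257,167). The case is next.

```bash
python3 -m pendant '[[[-66,212,10],0.89],[[-66,212,10],0.89],[[-66,212,10],0.89],[[-66,212,10],0.89],[[-66,212,10],0.89],[[-66,212,10],0.89],[[-66,212,10],0.89],[[-66,212,10],0.89]]'
python3 - <<'E'
from h import *
from bench import r
im,d,K,V=snap(r,"w5"); s=r.state(); print(s["eef_pos"])
h=im.sum(2)<130; h[:90]=0;h[245:]=0;h[:,:170]=0;h[:,345:]=0
m=cv2.morphologyEx(h.astype(np.uint8),cv2.MORPH_OPEN,np.ones((3,3)))
ys,xs=np.nonzero(m);print(xs.min(),xs.max(),ys.min(),ys.max())
c,l,w,a=rect(m,22,K,V);print(c,l,w,a); goto(s,*c,-17,a)
E
```

```text
time: 11.22
eef_pos: [420.7, -275.8, 196.8]
tool_rot: [0.938, -0.347, -0.0, 0.0]
force: [0.3, 0.3, -0.0]
grip_width: 85.1
grasp_force: 0.0
[ 420.79468683 -275.7463368   196.91694185]
237 279 134 199
[ 416.1 -276.6] 60.3 51.1 139.4
shift [ -3.    3.7 213.9] turn -0.001 alt 3.141 q6 1.05 rows 3.4 tilt [-0. -0. -1.]
```

Run:
```python
from h import *
from bench import r
f=np.load("w5.npz");im,d,K,V=f["im"],f["d"],f["K"],f["view"]; s=r.state()
# depth-based: height map
v,u=np.mgrid[:384,:512]
P=np.stack([(u-K[0,2])/K[0,0]*d,-(v-K[1,2])/K[1,1]*d,-d],-1)-V[:3,3]
z=(P@V[:3,:3])[...,2]
for lo in(11,16):
    m=(z>lo)&(z<40);m[:70]=0;m[240:]=0;m[:,:170]=0;m[:,345:]=0
    m=cv2.morphologyEx(m.astype(np.uint8),cv2.MORPH_OPEN,np.ones((3,3)))
    c,l,w,a=rect(m,22,K,V);print(c,l,w,a,np.median(z[m>0])); goto(s,*c,-17,a)
```

```text
[ 419.3 -279. ] 91.8 55.7 139.1 22.264500955574654
shift [  1.    3.4 213.9] turn 0.004 alt -3.137 q6 1.05 rows 3.4 tilt [-0. -0. -1.]
[ 420.3 -279.8] 89.2 55.7 139.1 22.28828860405895
shift [  2.3   3.4 213.9] turn 0.004 alt -3.137 q6 1.05 rows 3.4 tilt [-0. -0. -1.]
```

```bash
python3 -m pendant '[[[1.6,3.4,60],0],[[1.6,3.4,120],0],[[1.6,3.4,170],0],[[1.6,3.4,200],0],[[1.6,3.4,211],0],[[1.6,3.4,211],0],[[1.6,3.4,211],0]]' 85
python3 -m pendant '[[[0,0,0],0],[[0,0,0],0],[[0,0,0],0],[[0,0,0],0],[[0,0,0],0],[[0,0,0],0],[[0,0,0],0]]' 0 50
python3 - <<'E'
from bench import r
print(r.state()["eef_pos"])
E
python3 -m pendant '[[[0,0,-40],0],[[0,0,-100],0],[[0,0,-160],0],[[0,0,-215],0],[[0,0,-215],0],[[0,0,-215],0]]'
python3 - <<'E'
from h import *
from bench import r
im,d,K,V=snap(r,"w6");s=r.state();M=R.from_quat(s["tool_rot"]).as_matrix();e=s["eef_pos"]
print(e)
for u in(225,255,285):
    v=[v for v in range(110,230) if 0<d[v,u]<200][0]; print(u,v,d[v+6,u],(M.T@(cast([[u,v]],e[2]+37,K,V)[0]-e)).round(1))
goto(s,448.1,-55.9,120,10.2)
E
```

```text
time: 12.15
eef_pos: [420.8, -280.1, -12.7]
tool_rot: [0.937, -0.348, 0.001, -0.0]
force: [0.5, 0.5, -0.1]
grip_width: 84.9
grasp_force: 0.0
time: 13.02
eef_pos: [420.3, -280.1, -12.7]
tool_rot: [0.937, -0.348, 0.001, -0.0]
force: [-2.3, 2.1, 10.8]
grip_width: 54.9
grasp_force: 51.7
[ 420.34265718 -280.05207021  -12.65261749]
time: 13.78
eef_pos: [419.1, -279.5, 200.7]
tool_rot: [0.937, -0.349, -0.0, -0.0]
force: [-0.6, -0.2, -1.8]
grip_width: 54.3
grasp_force: 55.2
[ 418.65425078 -279.42708578  199.89924416]
225 164 134.63564 [ 47.8 -13.  -37.1]
255 164 133.51256 [ 47.8   0.6 -37.1]
285 164 134.84122 [ 47.8  14.2 -37.1]
shift [-123.6 -188.5   80.1] turn -0.89 alt 2.251 q6 1.06 rows 4.8 tilt [-0.002  0.    -1.   ]
```

Run:
```python
from h import *
from bench import r
f=np.load("w6.npz");im,d,K,V=f["im"],f["d"],f["K"],f["view"];s=r.state();M=R.from_quat(s["tool_rot"]).as_matrix();e=s["eef_pos"]
for u in(235,255,275):
  for v in(160,162,163,164,165,168,180,200,220,240):
    p=np.array([(u-K[0,2])/K[0,0]*d[v,u],-(v-K[1,2])/K[1,1]*d[v,u],-d[v,u]]);print(u,v,(M.T@(V[:3,:3].T@(p-V[:3,3])-e)).round(1))
cv2.imwrite("pics/w6c.png",im[:,:,::-1])
```

```text
235 160 [ 11.8 -26.  200.4]
235 162 [  9.4 -25.9 199. ]
235 163 [  8.1 -26.  199.6]
235 164 [ 44.6  -9.8 -18.3]
235 165 [ 44.7  -9.6 -21.9]
235 168 [ 44.7  -9.  -30. ]
235 180 [ 40.1  -8.7 -35.9]
235 200 [ 30.1  -9.  -34.9]
235 220 [ 20.2  -9.1 -35.5]
235 240 [  9.8  -9.3 -35.9]
255 160 [ 12.   -0.4 199.1]
255 162 [  70.2    1.1 -166. ]
255 163 [  8.2  -0.4 199. ]
255 164 [ 44.7   0.5 -18.9]
255 165 [ 44.7   0.6 -22. ]
255 168 [ 44.6   0.6 -29.5]
255 180 [ 39.9   0.6 -34.7]
255 200 [ 30.2   0.6 -35.3]
255 220 [ 20.5   0.6 -36.4]
255 240 [  9.5   0.6 -35.2]
275 160 [ 11.9  25.2 199.8]
275 162 [  9.3  25.3 199.7]
275 163 [  8.1  25.2 199.1]
275 164 [ 44.6  10.9 -18.4]
275 165 [ 44.6  10.7 -21.5]
275 168 [ 44.7  10.2 -30. ]
275 180 [ 40.1   9.9 -35.6]
275 200 [ 30.6  10.  -36.3]
275 220 [ 20.2  10.3 -35.4]
275 240 [  9.8  10.4 -35.8]
```

View pics/w6c.png

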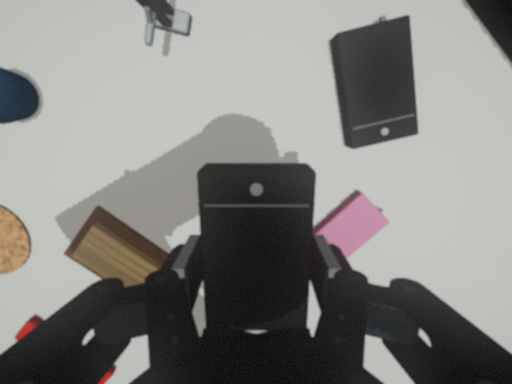

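The held case is flat and centred: its front face is 44.7 mm ahead of the TCP (45 expected) and its underside is 13.5 mm above the TCP.

```bash
python3 -m pendant '[[[-124,-188,80],-0.89],[[-124,-188,80],-0.89],[[-124,-188,80],-0.89],[[-124,-188,80],-0.89],[[-124,-188,80],-0.89],[[-124,-188,80],-0.89],[[-124,-188,80],-0.89],[[-124,-188,80],-0.89],[[-124,-188,80],-0.89]]'
python3 - <<'E'
from h import *
from bench import r
goto(r.state(),448.1,-55.9,12,10.2)
E
```

```text
time: 14.95
eef_pos: [448.5, -57.0, 121.1]
tool_rot: [0.996, 0.088, 0.0, -0.0]
force: [0.1, 1.1, -1.4]
grip_width: 54.3
grasp_force: 55.2
shift [ -0.2  -1.2 109.1] turn -0.002 alt 3.14 q6 1.44 rows 1.7 tilt [ 0. -0. -1.]
```

```bash
python3 -m pendant '[[[0,-1,40],-0.002],[[0,-1,80],-0.002],[[0,-1,100],-0.002],[[0,-1,108],-0.002],[[0,-1,108],-0.002],[[0,-1,108],-0.002]]'
python3 -m pendant '[[[0,0,2],0],[[0,0,3],0],[[0,0,4],0],[[0,0,5],0],[[0,0,5],0]]'
```

```text
time: 15.7
eef_pos: [449.2, -55.4, 13.9]
tool_rot: [0.996, 0.09, 0.001, -0.0]
force: [0.2, -0.2, -1.2]
grip_width: 54.3
grasp_force: 55.1
time: 16.32
eef_pos: [448.6, -55.5, 9.3]
tool_rot: [0.996, 0.09, 0.0, 0.0]
force: [-7.2, 3.8, 19.9]
grip_width: 54.4
grasp_force: 57.5
```

```bash
python3 -m pendant '[[[0,0,0],0],[[0,0,0],0],[[0,0,0],0],[[0,0,0],0],[[0,0,-60],0],[[0,0,-120],0],[[0,0,-180],0],[[0,0,-200],0],[[0,0,-200],0],[[0,0,-200],0]]' 85
cat >> h.py <<'E'
def height(d,K,V):
    v,u=np.mgrid[:384,:512]
    P=np.stack([(u-K[0,2])/K[0,0]*d,-(v-K[1,2])/K[1,1]*d,-d],-1)-V[:3,3]
    return P@V[:3,:3]
E
python3 - <<'E'
from h import *
from bench import r
im,d,K,V=snap(r,"w7"); s=r.state(); z=height(d,K,V)[...,2]
for lo,hi,t in((38,60,44),(17,27,22),(5,11,8)):
    m=(z>lo)&(z<hi) if lo==38 else (z>lo)&(z<60);m[:70]=0;m[240:]=0;m[:,:170]=0;m[:,345:]=0
    m=cv2.morphologyEx(m.astype(np.uint8),cv2.MORPH_OPEN,np.ones((3,3)))
    print(rect(m,t,K,V),np.median(z[m>0]))
goto(s,399,337,230,90)
E
```

```text
time: 17.58
eef_pos: [447.7, -55.6, 206.9]
tool_rot: [0.996, 0.09, -0.001, -0.0]
force: [-0.8, 0.0, -0.1]
grip_width: 85.3
grasp_force: 0.0
(array([447.6, -55.6], dtype=float32), np.float32(88.8), np.float32(55.7), np.float32(10.3)) 44.316882920924165
(array([447. , -55.7], dtype=float32), np.float32(103.0), np.float32(59.4), np.float32(10.3)) 44.2278360768591
(array([447.9, -56.2], dtype=float32), np.float32(128.9), np.float32(89.6), np.float32(10.0)) 42.94832467982998
shift [  22.5 -395.   -23.3] turn -1.391 alt 1.751 q6 1.44 rows 7.4 tilt [-0.002 -0.    -1.   ]
```

Stack measures: case (447.6,-55.6), coaster (447,-55.7), plinth (447.9,-56.2), all at about 10.2°, so it is aligned. The stand is next.

```bash
python3 -m pendant '[[[22,-395,-23],0],[[22,-395,-23],0],[[22,-395,-23],0],[[22,-395,-23],0],[[22,-395,-23],0],[[22,-395,-23],0],[[22,-395,-23],0],[[22,-395,-23],0],[[22,-395,-23],0]]'
python3 - <<'E'
from h import *
from bench import r
im,d,K,V=snap(r,"w8"); s=r.state(); W=height(d,K,V); z=W[...,2]; print(s["eef_pos"])
z[250:]=0
for lo,hi,t in((85,110,95),(4,14,8)):
    m=(z>lo)&(z<hi);m=cv2.morphologyEx(m.astype(np.uint8),cv2.MORPH_OPEN,np.ones((2,2)))
    n,lab,st,cen=cv2.connectedComponentsWithStats(m)
    for i in range(1,n):
        if st[i,4]>25:
            print(t,cen[i].round(0),st[i,4],rect(lab==i,t,K,V),W[lab==i].mean(0).round(1))
E
```

```text
time: 18.75
eef_pos: [399.1, 335.8, 230.1]
tool_rot: [0.996, 0.09, -0.001, 0.001]
force: [1.0, -0.4, 0.1]
grip_width: 85.3
grasp_force: 0.0
[399.25493366 335.67700274 230.48074629]
95 [  3. 210.] 539 (array([323.5, 601.3], dtype=float32), np.float32(118.1), np.float32(8.9), np.float32(176.4)) [310.4 609.6  86.7]
95 [252. 167.] 104 (array([411.5, 341.3], dtype=float32), np.float32(13.9), np.float32(8.2), np.float32(168.4)) [408.9 341.   80.9]
95 [291. 183.] 107 (array([402.5, 296.9], dtype=float32), np.float32(14.0), np.float32(9.3), np.float32(165.8)) [398.3 293.8  76.3]
95 [244. 187.] 96 (array([388.6, 346.1], dtype=float32), np.float32(14.4), np.float32(8.1), np.float32(169.6)) [385.1 345.9  82. ]
95 [282. 202.] 103 (array([379.5, 301.6], dtype=float32), np.float32(14.2), np.float32(9.5), np.float32(165.8)) [373.6 298.8  75.2]
8 [501.  19.] 233 (array([619.3,  79.2], dtype=float32), np.float32(28.0), np.float32(27.4), np.float32(114.2)) [625.1  76.3   4.6]
8 [486.  63.] 2090 (array([569.8,  79. ], dtype=float32), np.float32(93.5), np.float32(68.1), np.float32(24.2)) [575.4  76.3   6.3]
8 [502.  98.] 131 (array([540.7,  40.8], dtype=float32), np.float32(22.5), np.float32(14.0), np.float32(113.3)) [540.2  42.6  10.1]
8 [ 51. 183.] 426 (array([318.3, 609. ], dtype=float32), np.float32(129.4), np.float32(10.2), np.float32(1.9)) [322.9 610.    6.8]
8 [268. 169.] 1372 (array([393.6, 321. ], dtype=float32), np.float32(66.2), np.float32(54.0), np.float32(168.7)) [397.2 318.3  10.7]
8 [389. 192.] 338 (array([388.8, 144.3], dtype=float32), np.float32(147.9), np.float32(5.4), np.float32(7.0)) [394.8 147.3  12.4]
8 [506. 204.] 535 (array([416., -16.], dtype=float32), np.float32(91.9), np.float32(21.1), np.float32(24.2)) [407.2 -23.2   8.7]
```

View pics/w8.png

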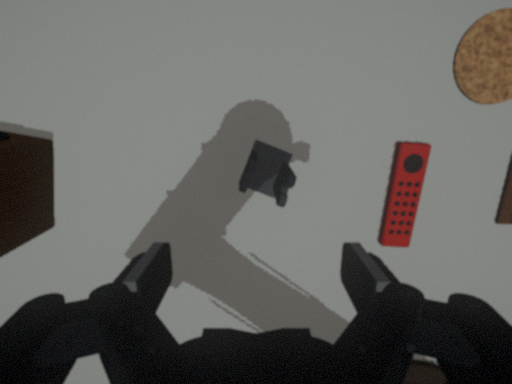

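The stand's base at (268,169) is 66x54 at 168.7°, with prong tops at 95. Its centre is about (394.5,321). Now grasping.

Run:
```python
from h import *
from bench import r
goto(r.state(),394.5,321.2,28,168.5)
```

```text
shift [ -7.1  13.2 202.5] turn 0.38 alt -2.762 q6 0.67 rows 3.2 tilt [-0.001  0.001 -1.   ]
```

```bash
python3 -m pendant '[[[-7,13,20],0.15],[[-7,13,40],0.38],[[-7,13,60],0.38],[[-7,13,100],0.38],[[-7,13,150],0.38],[[-7,13,185],0.38],[[-7,13,200],0.38],[[-7,13,200],0.38],[[-7,13,200],0.38]]' 85
python3 - <<'E'
from h import *
from bench import r
goto(r.state(),394.5,321.2,28,168.5)
E
```

```text
time: 19.92
eef_pos: [395.4, 323.7, 32.4]
tool_rot: [0.995, -0.1, 0.001, -0.001]
force: [-0.1, -0.5, 0.7]
grip_width: 84.7
grasp_force: 0.0
shift [-0.4  2.6  4.4] turn 0.001 alt -3.141 q6 0.3 rows 0.1 tilt [ 0.001 -0.002 -1.   ]
```

```bash
python3 -m pendant '[[[0,2,3],0],[[0,2,3],0],[[0,2,3],0]]' 85
python3 -m pendant '[[[0,0,0],0],[[0,0,0],0],[[0,0,0],0],[[0,0,0],0],[[0,0,0],0],[[0,0,0],0],[[0,0,0],0]]' 0 60
python3 -m pendant '[[[0,0,-40],0],[[0,0,-100],0],[[0,0,-160],0],[[0,0,-190],0],[[0,0,-190],0],[[0,0,-190],0]]'
python3 - <<'E'
from h import *
from bench import r
im,d,K,V=snap(r,"w9"); s=r.state(); W=height(d,K,V);M=R.from_quat(s["tool_rot"]).as_matrix()
T=(W-s["eef_pos"])@M
np.save("T9.npy",T)
m=(d>0)&(d<300)
for u in(230,245,256,267,285):
    print(u,[(v,T[v,u].round(0).tolist()) for v in range(120,250,8) if m[v,u]])
goto(s,447.6,-55.7,200,10.2)
E
```

```text
time: 20.3
eef_pos: [394.3, 321.2, 28.4]
tool_rot: [0.995, -0.1, 0.0, -0.0]
force: [-0.3, -1.1, -0.2]
grip_width: 85.0
grasp_force: 0.0
time: 21.18
eef_pos: [394.6, 321.6, 28.4]
tool_rot: [0.995, -0.1, 0.0, -0.0]
force: [-0.9, 2.1, 5.8]
grip_width: 53.4
grasp_force: 62.3
time: 21.92
eef_pos: [393.3, 320.0, 216.0]
tool_rot: [0.995, -0.1, -0.001, 0.001]
force: [0.1, 0.6, -4.1]
grip_width: 53.3
grasp_force: 65.5
230 [(176, [29.0, -16.0, 20.0]), (184, [24.0, -16.0, 19.0]), (192, [18.0, -17.0, 20.0]), (200, [12.0, -17.0, 20.0]), (208, [7.0, -17.0, 20.0]), (216, [1.0, -17.0, 20.0]), (224, [-5.0, -17.0, 20.0]), (232, [-11.0, -17.0, 20.0]), (240, [-16.0, -17.0, 19.0]), (248, [-22.0, -17.0, 19.0])]
245 [(176, [29.0, -6.0, 20.0]), (184, [24.0, -6.0, 18.0]), (192, [18.0, -6.0, 20.0]), (200, [13.0, -7.0, 20.0]), (208, [7.0, -7.0, 20.0]), (216, [1.0, -7.0, 20.0]), (224, [-5.0, -7.0, 20.0]), (232, [-10.0, -7.0, 19.0]), (240, [-17.0, -7.0, 19.0]), (248, [-23.0, -7.0, 19.0])]
256 [(176, [29.0, 1.0, 20.0]), (184, [24.0, 1.0, 19.0]), (192, [18.0, 1.0, 20.0]), (200, [13.0, 1.0, 20.0]), (208, [7.0, 1.0, 21.0]), (216, [1.0, 1.0, 20.0]), (224, [-5.0, 1.0, 20.0]), (232, [-11.0, 1.0, 20.0]), (240, [-16.0, 1.0, 18.0]), (248, [-23.0, 1.0, 21.0])]
267 [(176, [29.0, 8.0, 20.0]), (184, [24.0, 8.0, 20.0]), (192, [18.0, 8.0, 20.0]), (200, [13.0, 8.0, 19.0]), (208, [7.0, 8.0, 20.0]), (216, [1.0, 8.0, 19.0]), (224, [-5.0, 8.0, 20.0]), (232, [-11.0, 9.0, 20.0]), (240, [-17.0, 9.0, 20.0]), (248, [-24.0, 9.0, 21.0])]
285 [(176, [29.0, 20.0, 20.0]), (184, [24.0, 20.0, 19.0]), (192, [19.0, 20.0, 18.0]), (200, [17.0, 19.0, 6.0]), (208, [12.0, 19.0, 4.0]), (216, [7.0, 19.0, 3.0]), (224, [2.0, 19.0, 2.0]), (232, [-3.0, 19.0, 1.0]), (240, [-8.0, 19.0, -0.0]), (248, [-13.0, 19.0, -1.0])]
shift [127.9 357.3  16.7] turn -0.378 alt 2.763 q6 0.3 rows 6.1 tilt [-0.002  0.003 -1.   ]
```

View pics/w9.png

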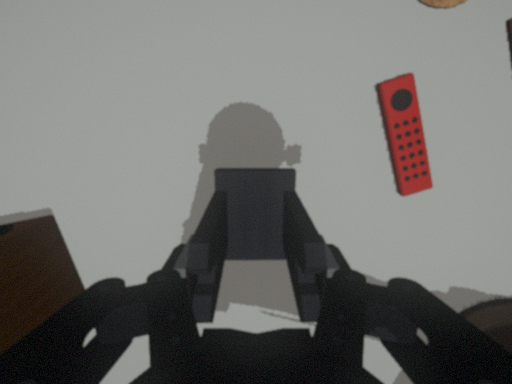

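```bash
python3 - <<'E'
import numpy as np
T=np.load("T9.npy")
for u in(235,256,275):
    c=T[150:275,u]; k=(c[:,2]<35)&(c[:,2]>12); print(u,c[k,0].max().round(1),c[k,0].min().round(1),np.nonzero(k)[0][[0,-1]]+150)
c=T[190:250]; 
for v in(190,215,240):
    k=(abs(T[v,:,2]-20)<3); print(v,T[v,k,1].min().round(1),T[v,k,1].max().round(1))
E
python3 -m pendant '[[[128,357,0],-0.378],[[128,357,0],-0.378],[[128,357,0],-0.378],[[128,357,0],-0.378],[[128,357,0],-0.378],[[128,357,0],-0.378],[[128,357,0],-0.378],[[128,357,80],-0.378],[[128,357,100],-0.378],[[128,357,100],-0.378]]'
python3 - <<'E'
from h import *
from bench import r
goto(r.state(),447.6,-55.7,75,10.2)
E
```

```text
235 33.0 -32.6 [169 260]
256 33.0 -32.2 [169 260]
275 33.2 -33.2 [169 260]
190 -27.1 26.3
215 -18.9 18.8
240 -19.4 18.4
time: 23.22
eef_pos: [445.8, -54.7, 114.7]
tool_rot: [0.996, 0.089, -0.004, 0.001]
force: [0.0, -0.2, -3.2]
grip_width: 53.1
grasp_force: 66.4
shift [ 1.9  1.3 39.7] turn 0.0 alt -3.141 q6 1.43 rows 0.6 tilt [-0.008  0.001 -1.   ]
```

```bash
python3 -m pendant '[[[1.5,1.3,10],0],[[1.5,1.3,25],0],[[1.5,1.3,36],0],[[1.5,1.3,39],0],[[1.5,1.3,39],0],[[1.5,1.3,39],0]]'
python3 - <<'E'
from h import *
from bench import r
goto(r.state(),447.6,-55.7,72,10.2)
E
```

```text
time: 23.98
eef_pos: [451.1, -55.2, 79.6]
tool_rot: [0.996, 0.089, 0.001, -0.0]
force: [-0.4, -0.2, -3.9]
grip_width: 53.3
grasp_force: 66.6
shift [-3.5 -0.1  7.6] turn 0.0 alt -3.141 q6 1.43 rows 0.1 tilt [ 0.001  0.    -1.   ]
```

```bash
python3 -m pendant '[[[-3.5,0,2],0],[[-3.5,0,4.5],0],[[-3.5,0,6],0],[[-3.5,0,6],0],[[-3.5,0,6],0]]'
python3 - <<'E'
from h import *
from bench import r
goto(r.state(),447.6,-55.7,72,10.2)
E
```

```text
time: 24.6
eef_pos: [447.2, -55.9, 73.0]
tool_rot: [0.996, 0.089, -0.0, 0.0]
force: [0.1, 0.2, -2.8]
grip_width: 53.2
grasp_force: 66.6
shift [ 0.4 -0.2  1. ] turn 0.0 alt -3.141 q6 1.43 rows 0.0 tilt [-0.  0. -1.]
```

```bash
python3 -m pendant '[[[0.4,0,1],0],[[0.4,0,2],0],[[0.4,0,2],0]]'
python3 -m pendant '[[[0,0,0],0],[[0,0,0],0],[[0,0,0],0],[[0,0,0],0],[[0,0,-50],0],[[0,0,-110],0],[[0,0,-160],0],[[0,0,-170],0],[[0,0,-170],0],[[0,0,-170],0]]' 85
python3 - <<'E'
from h import *
from bench import r
im,d,K,V=snap(r,"w10"); s=r.state(); W=height(d,K,V); z=W[...,2]; z[260:]=0; z[:,:150]=0; z[:,360:]=0
for lo,hi,t in((130,150,139),(47,60,52),(38,60,44)):
    m=(z>lo)&(z<hi);m=cv2.morphologyEx(m.astype(np.uint8),cv2.MORPH_OPEN,np.ones((2,2)))
    n,lab,st,cen=cv2.connectedComponentsWithStats(m)
    for i in range(1,n):
        if st[i,4]>25: print(t,cen[i].round(0),st[i,4],rect(lab==i,t,K,V),W[lab==i].mean(0).round(1))
goto(s,603,-308,250,60)
E
```

```text
time: 24.98
eef_pos: [447.7, -56.0, 72.4]
tool_rot: [0.996, 0.089, 0.0, 0.0]
force: [-6.7, 1.9, 15.1]
grip_width: 53.6
grasp_force: 68.6
time: 26.22
eef_pos: [446.7, -55.9, 239.4]
tool_rot: [0.996, 0.089, -0.001, 0.0]
force: [0.9, -0.5, -1.2]
grip_width: 85.2
grasp_force: 0.0
139 [232. 173.] 128 (array([456.4, -31.9], dtype=float32), np.float32(13.5), np.float32(7.6), np.float32(9.1)) [455.  -31.7 134.2]
139 [280. 173.] 126 (array([464.5, -76.3], dtype=float32), np.float32(13.5), np.float32(7.6), np.float32(11.3)) [461.  -78.4 122.3]
139 [232. 197.] 121 (array([433.1, -35.5], dtype=float32), np.float32(14.1), np.float32(7.7), np.float32(9.1)) [428.8 -35.4 126.8]
139 [279. 197.] 130 (array([441.2, -80.1], dtype=float32), np.float32(14.2), np.float32(7.8), np.float32(11.3)) [433.7 -83.8 113.4]
52 [351.   1.] 69 (array([ 643.5, -124.2], dtype=float32), np.float32(19.4), np.float32(3.7), np.float32(100.2)) [ 645.2 -125.3   46.8]
52 [256. 167.] 1821 (array([446.6, -56.5], dtype=float32), np.float32(65.7), np.float32(53.8), np.float32(10.2)) [449.7 -55.9  54.4]
44 [348.   3.] 195 (array([ 643.6, -121.7], dtype=float32), np.float32(29.9), np.float32(7.6), np.float32(100.2)) [ 644.7 -123.    42.3]
44 [256. 165.] 2530 (array([446.3, -56.7], dtype=float32), np.float32(88.9), np.float32(55.2), np.float32(10.2)) [451.6 -55.7  51.5]
shift [109.2 275.7 -11. ] turn -0.869 alt 2.272 q6 1.43 rows 4.7 tilt [-0.003  0.    -1.   ]
```

The stand is seated at about (447.7,-56.2), 10.2°, tops at 139. Now to the acrobat.

```bash
python3 -m pendant '[[[109,276,5],0.7],[[109,276,5],0.7],[[109,276,5],0.7],[[109,276,5],0.7],[[109,276,5],0.7],[[109,276,5],0.7],[[109,276,5],0.7],[[109,276,5],0.7]]'
python3 - <<'E'
from h import *
from bench import r
im,d,K,V=snap(r,"w11"); s=r.state(); W=height(d,K,V); z=W[...,2]; print(s["eef_pos"]); np.save("W11.npy",W)
z[300:]=0; z[:,:150]=0; z[:,360:]=0
for lo,hi,t in((118,135,122),(85,110,100),(54,70,66),(5,20,14)):
    m=(z>lo)&(z<hi);m=m.astype(np.uint8)
    n,lab,st,cen=cv2.connectedComponentsWithStats(m)
    for i in range(1,n):
        if st[i,4]>20: print(t,cen[i].round(0),st[i,4],rect(lab==i,t,K,V),W[lab==i].mean(0).round(1))
c=im[60:260,150:360];cv2.imwrite("pics/w11c.png",cv2.resize(c,None,fx=2.8,fy=2.8,interpolation=cv2.INTER_CUBIC)[:,:,::-1])
E
```

```text
time: 27.28
eef_pos: [603.4, -307.3, 235.9]
tool_rot: [0.966, -0.258, -0.0, -0.0]
force: [-0.3, -0.6, 0.9]
grip_width: 84.7
grasp_force: 0.0
[ 603.52444359 -307.25935449  236.28629845]
122 [262. 175.] 248 (array([ 608.4, -318.5], dtype=float32), np.float32(17.1), np.float32(17.0), np.float32(15.1)) [ 608.7 -318.6  124.3]
100 [262. 165.] 100 (array([ 612.9, -320.5], dtype=float32), np.float32(19.8), np.float32(13.7), np.float32(69.8)) [ 613.3 -321.8  100.7]
66 [269. 146.] 146 (array([ 620.4, -334.8], dtype=float32), np.float32(33.0), np.float32(10.1), np.float32(118.5)) [ 622.5 -337.7   65.6]
66 [251. 186.] 94 (array([ 592.2, -296.2], dtype=float32), np.float32(20.1), np.float32(7.8), np.float32(126.0)) [ 591.8 -295.6   65.6]
14 [252. 154.] 224 (array([ 617.2, -311.6], dtype=float32), np.float32(22.4), np.float32(21.0), np.float32(123.3)) [ 618.6 -311.3   14. ]
14 [272. 161.] 92 (array([ 596.2, -328.8], dtype=float32), np.float32(19.3), np.float32(11.9), np.float32(129.0)) [ 596.8 -330.8   13.7]
14 [171. 295.] 131 (array([490. , -88.7], dtype=float32), np.float32(27.4), np.float32(22.1), np.float32(8.4)) [489.1 -88.    8. ]
```

View pics/w11c.png

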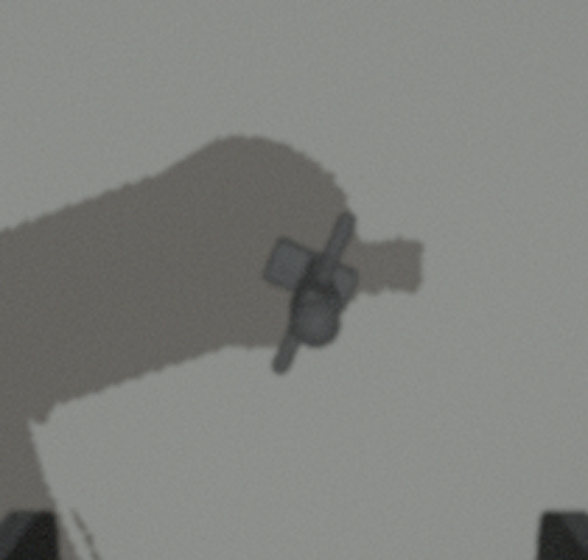

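The bar runs (347,218)–(279,368) in the crop, the foot is crosswise, and the head is at (316,318). I'll fit the bar line.

Run:
```python
from h import *
from bench import r
W=np.load("W11.npy"); z=W[...,2]
m=(z>60)&(z<70); m[260:]=0; m[:,:230]=0; m[:,300:]=0
P=W[m][:,:2]; c=P.mean(0); u=np.linalg.svd(P-c)[2][0] if len(P)<3000 else 0
t=(P-c)@u; a=np.degrees(np.arctan2(u[1],u[0])); print("ends mid",c+u*(t.min()+t.max())/2,"len",np.ptp(t),"ang",a%180)
m=(z>118)&(z<135); m[260:]=0; m[:,:230]=0; m[:,300:]=0; print("head",W[m][:,:2].mean(0))
s=r.state(); goto(s,608.3,-318,85,a)
```

```text
ends mid [ 608.19752418 -317.93760357] len 74.41150942308752 ang 125.72047534474848
head [ 608.71354803 -318.56975357]
shift [  9.5   7.  151.3] turn 0.427 alt -2.715 q6 1.23 rows 2.4 tilt [ 0. -0. -1.]
```

```bash
python3 -m pendant '[[[9.5,7,0],0.17],[[9.5,7,0],0.34],[[9.5,7,20],0.427],[[9.5,7,60],0.427],[[9.5,7,110],0.427],[[9.5,7,150],0.427],[[9.5,7,170],0.427],[[9.5,7,178],0.427],[[9.5,7,178],0.427],[[9.5,7,178],0.427]]' 85
python3 - <<'E'
from h import *
from bench import r
goto(r.state(),608.3,-318,57,125.7)
E
```

```text
time: 28.58
eef_pos: [609.4, -319.0, 59.6]
tool_rot: [0.89, -0.457, 0.001, -0.0]
force: [0.5, -0.4, 0.1]
grip_width: 85.0
grasp_force: 0.0
shift [-1.4  0.3  2.6] turn -0.001 alt 3.141 q6 0.82 rows 0.0 tilt [ 0.002 -0.001 -1.   ]
```

```bash
python3 -m pendant '[[[-0.5,0,1],0],[[-0.5,0,1],0],[[-0.5,0,1],0],[[-0.5,0,1],0],[[-0.5,0,1],0],[[-0.5,0,1],0],[[-0.5,0,1],0],[[-0.5,0,1],0],[[-0.5,0,1],0],[[-0.5,0,1],0]]' 0 50
python3 - <<'E'
from bench import r
print(r.state()["eef_pos"])
E
python3 -m pendant '[[[0,0,-20],0],[[0,0,-60],0],[[0,0,-110],0],[[0,0,-160],0],[[0,0,-190],0],[[0,0,-190],0],[[0,0,-190],0]]'
python3 - <<'E'
from h import *
from bench import r
im,d,K,V=snap(r,"w12"); s=r.state(); W=height(d,K,V);M=R.from_quat(s["tool_rot"]).as_matrix()
T=(W-s["eef_pos"])@M; np.save("T12.npy",T); print(s["eef_pos"])
goto(s,447.7,-56.1,250,100.2)
E
```

```text
time: 29.82
eef_pos: [608.4, -318.6, 57.1]
tool_rot: [0.89, -0.457, 0.0, -0.0]
force: [1.9, -0.1, 2.4]
grip_width: 15.6
grasp_force: 48.8
[ 608.41908527 -318.55709736   57.13445915]
time: 30.7
eef_pos: [607.2, -318.1, 245.2]
tool_rot: [0.889, -0.457, -0.002, -0.0]
force: [-0.9, -0.1, -1.5]
grip_width: 15.4
grasp_force: 48.7
[ 607.08991216 -318.09143767  244.82005016]
shift [-305.8  -23.    -4.3] turn 0.444 alt -2.698 q6 0.82 rows 4.9 tilt [-0.003  0.002 -1.   ]
```

View pics/w12.png

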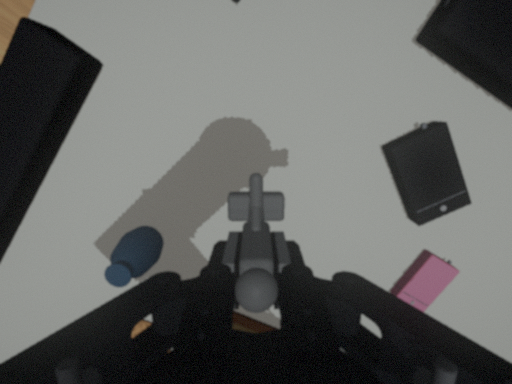

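The acrobat is held upright, with the bar pointing ahead at (256,178) and the foot crosswise at (256,207). I'll check its pose in the tool frame.

Run:
```python
import numpy as np
T=np.load("T12.npy")
b=T[165:225,235:280].reshape(-1,3)
bar=b[(abs(b[:,2]+7)<10)]; print("bar x",bar[:,0].max().round(1),"topz",np.percentile(bar[:,2],10).round(1)); 
for lo,hi in((12,20),(20,28),(28,40)):
    k=bar[(bar[:,0]>lo)&(bar[:,0]<hi)]; print(lo,len(k),k[:,1].min().round(1),k[:,1].max().round(1),k[:,2].min().round(1))
f=T[185:225,215:300].reshape(-1,3); f=f[(f[:,2]>30)&(f[:,2]<62)]; print("foot",len(f),f.min(0).round(1),f.max(0).round(1),np.median(f[:,2]).round(1))
```

```text
bar x 37.5 topz -13.4
12 218 -2.9 4.8 -17.0
20 190 -2.8 4.7 -11.0
28 225 -2.7 4.7 -10.7
foot 1225 [-11.5 -21.4  40.3] [10.7 22.3 53.1] 42.8
```

```bash
python3 -m pendant '[[[-306,-23,0],0.444],[[-306,-23,0],0.444],[[-306,-23,0],0.444],[[-306,-23,0],0.444],[[-306,-23,0],0.444],[[-306,-23,0],0.444],[[-306,-23,0],0.444],[[-306,-23,0],0.444],[[-306,-23,0],0.444],[[-306,-23,0],0.444]]'
python3 - <<'E'
from h import *
from bench import r
goto(r.state(),447.9,-56.1,200,100.2)
E
```

```text
time: 32.0
eef_pos: [448.7, -57.1, 246.6]
tool_rot: [0.767, -0.642, -0.0, 0.0]
force: [0.2, 0.5, -1.7]
grip_width: 15.0
grasp_force: 49.1
shift [-1.1  0.6 46.6] turn -0.001 alt 3.14 q6 -0.13 rows 0.7 tilt [ 0.     0.001 -1.   ]
```

```bash
python3 -m pendant '[[[-1.1,0.6,20],0],[[-1.1,0.6,35],0],[[-1.1,0.6,41],0],[[-1.1,0.6,41],0],[[-1.1,0.6,41],0]]'
python3 - <<'E'
from h import *
from bench import r
im,d,K,V=snap(r,"w13"); s=r.state(); W=height(d,K,V);M=R.from_quat(s["tool_rot"]).as_matrix();T=(W-s["eef_pos"])@M
z=W[...,2]; m=(z>128)&(z<143); n,lab,st,cen=cv2.connectedComponentsWithStats(m.astype(np.uint8))
for i in range(1,n):
    if st[i,4]>15: print(cen[i].round(0),st[i,4],T[lab==i].min(0).round(1),T[lab==i].max(0).round(1))
goto(s,447.9,-56.1,137,100.2)
E
```

```text
time: 32.62
eef_pos: [448.2, -55.5, 206.5]
tool_rot: [0.767, -0.641, 0.0, -0.0]
force: [0.3, 1.1, -2.5]
grip_width: 15.2
grasp_force: 49.0
[241. 171.] 178 [ 18.5 -18.3  66.3] [26.9 -5.5 78.4]
[269. 171.] 182 [18.6  5.4 66.4] [26.9 19.1 78.5]
[239. 224.] 88 [-27.8 -18.4  66.7] [-19.   -6.7  74.7]
[271. 223.] 63 [-27.    9.1  67.4] [-19.1  18.2  74.6]
shift [ 0.6  0.5 69.6] turn 0.0 alt -3.141 q6 -0.14 rows 1.1 tilt [ 0.    -0.001 -1.   ]
```

View pics/w13.png

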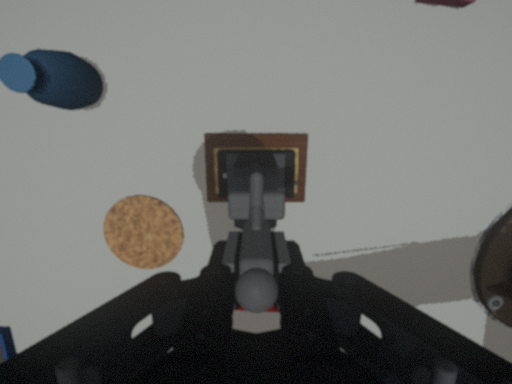

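The stand's prongs sit symmetric about the tool (slot centre y≈0.2, x ±27), so I can lower straight down.

```bash
python3 -m pendant '[[[0,-0.4,20],0],[[0,-0.4,40],0],[[0,-0.4,55],0],[[0,-0.4,64],0],[[0,-0.4,68],0],[[0,-0.4,68],0],[[0,-0.4,68],0]]'
python3 - <<'E'
from h import *
from bench import r
goto(r.state(),448.2,-55.5,119,100.2)
E
```

```text
time: 33.55
eef_pos: [448.6, -55.4, 138.6]
tool_rot: [0.767, -0.641, 0.0, -0.0]
force: [-0.1, -0.3, -2.2]
grip_width: 15.5
grasp_force: 49.0
shift [ 0.1  0.5 19.6] turn 0.0 alt -3.142 q6 -0.14 rows 0.3 tilt [ 0.    -0.001 -1.   ]
```

```bash
python3 -m pendant '[[[0,0.2,4],0],[[0,0.2,8],0],[[0,0.2,12],0],[[0,0.2,15],0],[[0,0.2,15],0],[[0,0.2,15],0]]'
python3 -m pendant '[[[0,0,1],0],[[0,0,2],0],[[0,0,3],0],[[0,0,3],0]]'
```

```text
time: 34.3
eef_pos: [448.1, -55.4, 123.0]
tool_rot: [0.767, -0.641, 0.0, -0.0]
force: [0.6, 0.4, -3.7]
grip_width: 15.3
grasp_force: 49.0
time: 34.8
eef_pos: [448.2, -55.4, 120.1]
tool_rot: [0.767, -0.641, 0.0, -0.0]
force: [0.8, 0.1, -1.5]
grip_width: 15.3
grasp_force: 49.3
```

```bash
python3 -m pendant '[[[0,0,0.7],0],[[0,0,1.4],0],[[0,0,1.4],0],[[0,0,1.4],0]]'
```

```text
time: 35.3
eef_pos: [448.8, -55.3, 119.1]
tool_rot: [0.767, -0.641, 0.001, -0.001]
force: [2.7, 0.4, 3.7]
grip_width: 15.2
grasp_force: 49.9
```

The bar is touching the slot bottoms (about 6 N). Releasing.

```bash
python3 -m pendant '[[[0,0,0],0],[[0,0,0],0],[[0,0,0],0],[[0,0,0],0],[[0,0,0],0],[[0,0,0],0]]' 60
python3 -m pendant '[[[0,0,-20],0],[[0,0,-50],0],[[0,0,-90],0],[[0,0,-130],0],[[0,0,-130],0],[[0,-80,-130],0],[[0,-130,-130],0],[[0,-130,-130],0],[[0,-130,-130],0],[[0,-130,-130],0]]'
python3 - <<'E'
from h import *
from bench import r
im,d,K,V=snap(r,"w14"); f=snap(r,"s14","scene"); W=height(d,K,V); z=W[...,2]; z[270:]=0
print(r.state()["eef_pos"])
for lo,hi in((175,200),(120,142),(47,60),(38,46)):
    m=((z>lo)&(z<hi)).astype(np.uint8); n,lab,st,cen=cv2.connectedComponentsWithStats(m)
    for i in range(1,n):
        if st[i,4]>30: print(lo,cen[i].round(0),st[i,4],W[lab==i].min(0).round(1),W[lab==i].max(0).round(1))
a=cv2.resize(f[0][150:280,180:330],None,fx=2.6,fy=2.6,interpolation=cv2.INTER_CUBIC)
b=cv2.resize(im[60:260,100:420],(540,338))
c=np.hstack([a[:338],b[:a.shape[0]]])[:,:,::-1];c=cv2.resize(c,None,fx=.85,fy=.85) if c.shape[1]>800 else c
cv2.imwrite("pics/fin.png",c);print(c.shape)
E
```

```text
time: 36.05
eef_pos: [448.0, -55.4, 118.6]
tool_rot: [0.767, -0.641, -0.0, 0.0]
force: [-0.0, 1.1, 0.0]
grip_width: 60.2
grasp_force: 0.0
time: 37.3
eef_pos: [575.0, -32.6, 248.7]
tool_rot: [0.767, -0.641, -0.0, -0.0]
force: [-0.5, -1.2, 0.0]
grip_width: 60.0
grasp_force: 0.0
[575.18463452 -32.58605553 249.28390717]
175 [407. 199.] 396 [440.1 -64.8 175.6] [457.4 -47.4 190.4]
120 [380. 182.] 1272 [426.2 -92.6 120.1] [472.4 -18.8 142. ]
47 [ 22. 138.] 12136 [ 840.  -177.9   47. ] [902.7 169.2  58.6]
47 [202.  89.] 187 [ 644.7 -147.9   47. ] [676.9 -92.1  60. ]
47 [340. 170.] 732 [427.7 -86.   47. ] [485.6 -23.4  60. ]
38 [ 47. 130.] 1190 [ 840.3 -180.5   38. ] [843.7 166.6  46. ]
38 [205.  89.] 107 [ 643.8 -149.2   38.1] [671.6 -91.1  45.9]
38 [330. 164.] 525 [422.5 -88.5  38. ] [497.  -20.9  46. ]
(287, 790, 3)
```

View pics/fin.png

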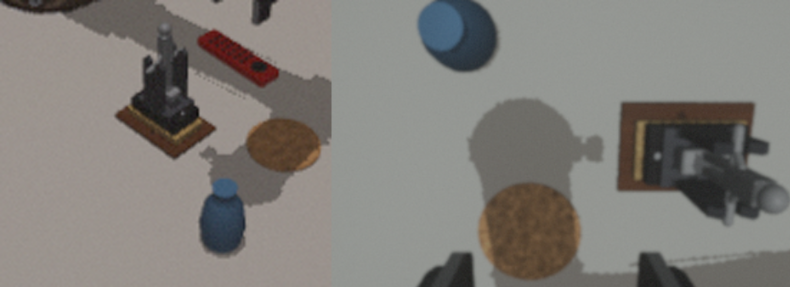

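The acrobat hangs upright: head centre (448.8,-56.1) is above the stand's centre, top at 190 mm (189 expected), and the bar spans both cheeks. The vase and remote are where they were. Handing in.

```bash
python3 -c "
from bench import r
print(r.sign_off())"
```

```text
the job is handed in; nothing more can be done
None
```

The ornament is rebuilt on the plinth in the order asked, with the acrobat hanging upright in the slots and everything released; I handed the job in at about 37 s on the robot's clock.

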